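# Hold a culture dish home in the sprung reader

## Task

Lay the culture dish with the red medium flat on the open loading end of the dish reader, then slide it along the lane between the guide rails, under the bridge, against the sprung plunger until it is fully home against both steel stop pins. Finish while still holding it there, pressed firmly but without ramming it: the spring pushes it back out if you let go. Keep the dish the right way up and leave everything else on the bench where it stands.

Things in the scene. Friction and masses are not known exactly. Their poses are not given: they have to be found in the camera images.
- dish_red_center (a point): Centre (half-way up) of the red-medium culture dish: a closed round flat dish, 60 mm across, 16 mm high, about 45 g (varies), straight sides, red inside under a clear lid with white dots. It starts lying flat on the bench in one of three places, the other two taken by look-alike dishes with amber and pale cream medium. z axis = the dish's axis, up.
- dish_red: The same red dish; origin at the centre of its underside.
- reader: Dish reader, fixed to the bench; place and yaw (up to 0.3 rad either way) change each time. Origin: on the bench, below the centre of a dish that is fully home. +x = direction in which a dish is pushed home (away from the robot), z up. Aluminium base plate 8 mm thick, x -145 to +110 mm, y +-52 mm. Dark brown spring housing behind, x +68 to +102 mm, 34 mm high.
- lane_mouth (a point): Middle of the lane's mouth, on the plate, reader x = -76 mm. Dark guide rails run along both sides from here to x = +12 mm, 9 mm high above the plate, 8 mm thick, 64 mm apart inside, flared to about 80 mm apart at the mouth.
- bridge_top (a point): Middle of the top of the cream bridge with a clear window that crosses the lane from reader x = +2 to +42 mm: underside 36 mm, top 46 mm above the bench. A dish passes under with 12 mm to spare, a gripper does not: push from behind the dish. The rear edge of a dish that is home lies at x = -30 mm, 32 mm short of the bridge, so fingers stay outside.
- seat (a point): Where the dish's centre (half-way up) lies when it is fully home: 16 mm above the bench over the reader's origin; axes as the reader's.
- loading_spot (a point): Where the dish's centre (half-way up) lies when it rests on the printed black ring (62 mm) of the loading end, an open plate without rails: reader x = -105 mm, 16 mm above the bench; axes as the reader's.
- stop: The hard stop: two upright steel pins, 8 mm across, 16 mm high above the plate, at reader x = +28.8 mm, y = +-18 mm; the dish's round edge nests against both when home. Origin as the reader's.
- plunger (a joint): Travel of the sprung plunger in m: 0 = fully out, 0.015 when the dish is home at the stop pins (0.022 would be its own limit, which a dish cannot reach). It pushes the dish back towards the loading end with about 2 N at 0 and 8 N at 0.015 (400 N/m); with friction a steady push of 15 to 25 N holds the dish home.
- plunger_nose (a point): Centre of the orange round nose (12 mm ball) of the plunger, between the stop pins, 16 mm above the bench. The nose meets the dish at its foremost point, 6 mm nearer the loading end than this centre; untouched, that point is at reader x = +15 mm.
- dish_amber_center (a point): Centre of the look-alike dish with amber medium, same size; leave it alone.
- dish_pale_center (a point): Centre of the look-alike dish with pale cream medium, same size; leave it alone.
- reagent: Amber bottle, 52 mm across, 120 mm high, blue cap, standing; origin at the centre of its underside; leave it alone.
- beaker: Clear beaker, 66 mm across, 80 mm high, standing upright; origin at the centre of its underside; leave it alone.
- tip_box: Blue box with clear lid, 87 x 122 x 63 mm high; origin at the centre of its underside; leave it alone.
- marker: White marker pen with green cap, 110 x 14 mm, lying; origin under the middle of its barrel, x axis along it; leave it alone.
Mind the look-alikes: they are no part of the job. Leave any purple or turquoise look-alike of the dish_red alone.

How it is judged (in metres and radians):
On the way:
1. the dish lies flat on the reader's plate, on the loading end or in the lane, before the bridge (x of dish_red_center in the frame of reader between -0.135 and -0.03 m and y of dish_red_center in the frame of reader between -0.015 and 0.015 m and z of dish_red_center in the frame of reader below 0.019 m), for 0.1 s.
At the end, for the whole second after the job is handed in: The red dish lies flat on the reader's plate with its centre within 3 mm of the home position, the plunger is pressed in by more than 12 mm, the dish bears on the stop pins with more than 1 N, and the robot still pushes it with more than 2 N; the dish is still (horizontal distance between dish_red_center and seat below 0.003 m and z of dish_red_center in the frame of reader between 0.013 and 0.019 m and value of joint plunger above 0.012 m and contact force between dish_red and stop above 1 N and (contact force between dish_red and the fingers above 2 N or contact force between dish_red and the arm above 2 N) and linear speed of dish_red below 0.01 m/s); the arm keeps its last pose, push and grip.
It fails at once if the red dish is tipped by more than about 35 degrees (angle between dish_red_center's own z axis and vertical above 0.6 rad).
It fails at once if the dish is rammed against the stop pins with more than 60 N (contact force between dish_red and stop above 60 N).
It fails at once if another thing on the bench is moved by more than 20 mm (distance of any of dish_amber_center, dish_pale_center, reagent, beaker, tip_box, marker from where it was at the start of the episode above 0.02 m).
It also fails if it takes over 62 s, if anything falls off the work surface, if the arm or the gripper's body presses on something with over 40 N, if the wrist force passes 120 N, or if a joint passes its speed limit or range.

## Robot

A 7-joint arm with a two-finger parallel gripper is mounted at the origin on the work surface. World frame = base frame: x ahead of the robot, y to its left, z up, the work surface at z = 0. Lengths are in m, angles in degrees, forces in N, time in s.
With the tool pointing down it reaches from about 0.425 to 0.975 m from the base axis. Payload 16.7 kg.
Tool frame: the origin (TCP) lies at the very end of the fingers, on their centre line; the grasp point (between the pads) lies 19 mm behind it; z points along the fingers, y is the direction in which the jaws open and shut (so a half turn about z gives the same grasp; the last joint's range is limited). The gripper opens to 85 mm and grips with 20 to 120 N. Pads are 22 mm wide; open, the fingers measure 114 mm over their backs; the gripper's body (76 mm by 85 mm) begins 54 mm behind the grasp point. The pads swing forward as they close: fully open they stand 13 mm farther back than shut.
Start: joints at [56.522, 24.414, 4.234, 92.017, -1.954, 63.644, -3.845], TCP at [0.284, -0.612, 0.231] pointing down, gripper open.
Joint ranges: [-163.25, 163.25], [-28.42, 122.38], [-70.27, 78.77], [12.13, 141.07], [-58.53, 238.53], [9.26, 117.41], [-156.51, 156.51]. Speed limits (degrees/s): [108.29, 108.29, 136.94, 136.94, 172.46, 172.46, 172.46].

## Interface

Orientations are given as a 3x3 rotation matrix whose columns are the frame's x, y, z axes.
In Python, from plant import * gives the robot as it stands.
- The arm moves only by the tool arm_command, never from a script. Its argument "plan" is a list that holds one entry, the list of rows, each a list of 5 numbers: the opening, from 0 (shut) to 1 (fully open), then the shift along the tool's x, y, z in cm, then the turn about the tool's z in rad. In form: [[[grip, tx, ty, tz, yaw], ...]]. A call has 1 to 10 rows; each row is the pose to reach, as a shift and turn from the pose commanded when the call began, along the tool's axes at that moment; what a row does not reach only later rows make up. A row lasts 1/12 s, in which the tool goes at most 41.7 mm and 7.16 degrees, less where a joint would pass 70% of its speed; a pose out of reach is approached as far as the arm can. A call with a gripper value outside its range is refused whole. The fingers move at their own pace and stop on an object; "force" is the grip in N (left out, the last holds). Time passes only in rows, so rows that repeat a pose let the fingers close. It gives the time, the measured TCP pose, the force and the opening at its end, in the units of the state.
- observe(): the state, without advancing time (a new reading comes with each control period).
- capture(name): name is "side" or "top"; returns the picture (420x560x3 uint8, red, green, blue); there is no depth.
- camera_model(name): a dict with "intrinsics" (3x3 intrinsics, pixels), "dist" ([k1, k2, p1, p2, k3] as OpenCV has them; the pictures are not rectified), "extrinsics" (4x4, takes a point from camera to world coordinates). Camera axes: x right, y down, z forward; pixel columns grow to the right and rows downward; lengths in m; the calibration is good to about 2 mm. A picture is of the moment at which its call begins. camera_model takes no time and is no camera call.
- hand_in(): hands the job in, once; it reports no verdict.
Trained networks look in the newest picture that a camera, given by its name, has taken for a name from the list of things; names that differ only in an ending like _2 or _b are one class to them, and where a whole thing is asked for, a point or a joint stands for the part that bears it (a point fixed in the world has none). Each returns a list of dicts, best first, with "p" (0 to 1); they miss things now and then, are a little off and sometimes report something else, mostly with a low value. They report only what shows in the picture. A call takes as long as a camera call. They do not tell look-alikes from the thing itself.
- look_for(camera, label): "position" ([x, y, z] in m, in the coordinates of the camera as it stood for that picture, good to about 4 mm: the middle of the surface that is visible of it).
The state is a dict: "time": time; "joint_positions": joint angles; "joint_vel": joint speeds; "effort": joint torques, N m; "tcp_pos": TCP position; "ee_rot": TCP orientation; "force": force on the tool from outside, world axes, zero at the start; "moment": the same for the moment, N m; "grip_width": opening from 0.0 (shut) to 1.0 (fully open).
Only numpy, scipy, OpenCV 4.12 (cv2) and the standard library are available. Lean on these libraries where they do the work, as an engineer would, in place of code of your own. Each camera call takes 0.05 s, during which the arm holds its last target.

## Working session

There is one attempt and no reset: what is moved stays moved. The work goes in short steps, Python scripts to look and compute and a tool call to move; the robot and the scene stay as the last step left them, time stands still between calls to the robot, and variables do not carry over. Pictures are saved under pics/ and viewed, and the job is handed in when it is done.

Besides the shell and the picture viewer there is one more tool, called after ">>>" as name(argument=value, ...), one argument or row to a line, values as JSON. arm_command: Moves the arm, as the interface text tells. Its arguments: {"type":"object","properties":{"plan":{"type":"array"},"force":{"type":"number"}},"required":["plan"]}

```bash
ls; mkdir -p pics; python3 - <<'E'
from plant import *
import cv2
s=observe();print(s)
for n in("top","side"):
    im=capture(n);cv2.imwrite(f"pics/{n}0.png",im[:,:,::-1]);c=camera_model(n);print(n,c)
E
```

```text
pics
{'time': 0.0, 'joint_positions': array([56.52259103, 24.4513343 ,  4.23015655, 92.05404458, -1.95202971,
       63.64264879, -3.84495472]), 'joint_vel': array([ 0.02622906, -0.03932021,  0.00432444,  0.02128671, -0.04460838,
        0.04108988,  0.02813545]), 'effort': array([-6.76053096e-04, -9.49820209e+01,  3.76107797e+00, -4.63521230e+01,
        1.94224413e-02,  1.01624333e-02,  3.81359678e-05]), 'tcp_pos': array([ 0.28412165, -0.61182541,  0.2305765 ]), 'ee_rot': array([[ 9.06961202e-01,  4.21213648e-01, -6.63992788e-04],
       [ 4.21214155e-01, -9.06960485e-01,  1.14671176e-03],
       [-1.19204576e-04, -1.31970624e-03, -9.99999122e-01]]), 'force': array([0.36163981, 0.19444311, 0.49527408]), 'moment': array([ 0.00610339, -0.02487886, -0.00921487]), 'grip_width': 0.9998702980732577}
top {'intrinsics': array([[503.70670408,   0.        , 270.72783146],
       [  0.        , 503.70670408, 214.19586875],
       [  0.        ,   0.        ,   1.        ]]), 'dist': array([-0.17870267,  0.        ,  0.        ,  0.        ,  0.        ]), 'extrinsics': array([[-0.02714343, -0.98849898,  0.14877162,  0.34565538],
       [-0.99957026,  0.02519146, -0.01498959,  0.04332681],
       [ 0.01106942, -0.14911455, -0.98875797,  1.28889639],
       [ 0.        ,  0.        ,  0.        ,  1.        ]])}
side {'intrinsics': array([[402.64662393,   0.        , 282.26253029],
       [  0.        , 402.64662393, 207.5403191 ],
       [  0.        ,   0.        ,   1.        ]]), 'dist': array([0.0107998, 0.       , 0.       , 0.       , 0.       ]), 'extrinsics': array([[ 0.99723562, -0.04506308,  0.05907986,  0.47086724],
       [-0.07412352, -0.54790991,  0.83324692, -0.84652503],
       [-0.00517823, -0.83532272, -0.54973552,  0.62987651],
       [ 0.        ,  0.        ,  0.        ,  1.        ]])}
```

View pics/top0.png

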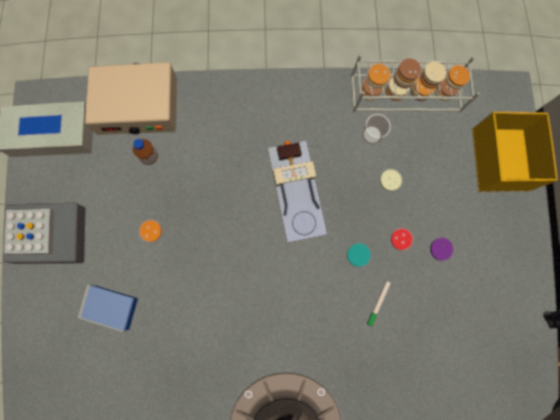

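View pics/side0.png

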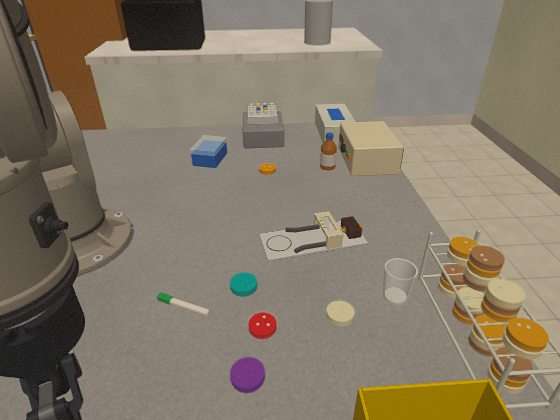

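```bash
cat > h.py <<'E'
from plant import *
import cv2, numpy as np
def px2w(n,uv,z):
    c=camera_model(n);T=c["extrinsics"]
    uv=np.array(uv,float).reshape(-1,1,2)
    p=cv2.undistortPoints(uv,c["intrinsics"],c["dist"]).reshape(-1,2)
    d=np.c_[p,np.ones(len(p))]@T[:3,:3].T;o=T[:3,3]
    return o+d*((z-o[2])/d[:,2])[:,None]
def w2px(n,P):
    c=camera_model(n);T=np.linalg.inv(c["extrinsics"])
    r,_=cv2.Rodrigues(T[:3,:3])
    return cv2.projectPoints(np.array(P,float).reshape(-1,1,3),r,T[:3,3],c["intrinsics"],c["dist"])[0].reshape(-1,2)
def find(n,l):
    T=camera_model(n)["extrinsics"]
    return [(round(d["p"],2),np.round(T[:3,:3]@d["position"]+T[:3,3],4).tolist()) for d in look_for(n,l)]
E
python3 - <<'E'
from h import *
for n in("top","side"):
  for l in ("dish_red_center","reader","lane_mouth","bridge_top","loading_spot","plunger_nose"):
    try: print(n,l,find(n,l))
    except Exception as e: print(n,l,e)
E
```

```text
top dish_red_center [(0.89, [0.4354, -0.4163, 0.0153]), (0.86, [0.4264, -0.1944, 0.0138]), (0.58, [0.466, -0.3088, 0.0188])]
top reader [(0.85, [0.5964, -0.0439, 0.0079]), (0.22, [0.4647, -0.3093, 0.0216])]
top lane_mouth [(0.64, [0.5945, -0.0437, 0.0076])]
top bridge_top [(0.77, [0.5972, -0.0452, 0.0121]), (0.37, [0.4648, -0.3112, 0.0205])]
top loading_spot [(0.71, [0.591, -0.0448, 0.0095])]
top plunger_nose [(0.52, [0.5997, -0.0422, 0.0107])]
side dish_red_center [(0.86, [0.4649, -0.3205, 0.0175]), (0.83, [0.431, -0.2064, 0.0184]), (0.58, [0.4426, -0.4214, 0.0165])]
side reader [(0.94, [0.6135, -0.0633, 0.0113])]
side lane_mouth [(0.81, [0.616, -0.0593, 0.0079])]
side bridge_top [(0.81, [0.6092, -0.0617, 0.0058])]
side loading_spot [(0.6, [0.6143, -0.0586, 0.0135])]
side plunger_nose [(0.6, [0.6084, -0.0537, 0.0102])]
```

The top view shows the red dish at (402,239), with teal at (359,255), purple at (442,249) and pale at (391,180). The reader's loading ring is at (304,223), its bridge at (295,173) and its housing at (289,151). I'll zoom in to get precise numbers.

```bash
python3 - <<'E'
from h import *
im=cv2.imread("pics/top0.png")
cv2.imwrite("pics/zr.png",cv2.resize(im[135:250,255:340],None,fx=5,fy=5,interpolation=cv2.INTER_CUBIC)[:600])
# red dish
hsv=cv2.cvtColor(im,cv2.COLOR_BGR2HSV)
for n,f in(("top","pics/top0.png"),("side","pics/side0.png")):
    im=cv2.imread(f);b,g,r=[im[:,:,i].astype(int) for i in range(3)]
    m=((r>150)&(g<90)&(b<90)).astype(np.uint8)
    m=cv2.morphologyEx(m,cv2.MORPH_CLOSE,np.ones((5,5)))
    k,l,st,ce=cv2.connectedComponentsWithStats(m)
    for i in range(1,k):
        if st[i,4]>60:print(n,st[i],ce[i],px2w(n,ce[i],0.012),px2w(n,ce[i],0.008))
# plate: fit by min area rect on light pixels
im=cv2.imread("pics/top0.png");hsv=cv2.cvtColor(im,cv2.COLOR_BGR2HSV)
print(im[235,312],im[200,298],im[215,350])
E
```

```text
top [391 229  21  21 337] [401.31454006 238.91988131] [[ 0.4645649 -0.3117793  0.012    ]] [[ 0.46493739 -0.3128917   0.008     ]]
side [248 312  29  27 551] [262.18874773 324.50272232] [[ 0.4680051  -0.31757312  0.012     ]] [[ 0.46798657 -0.3141488   0.008     ]]
[183 170 169] [180 170 168] [110 117 117]
```

View pics/zr.png

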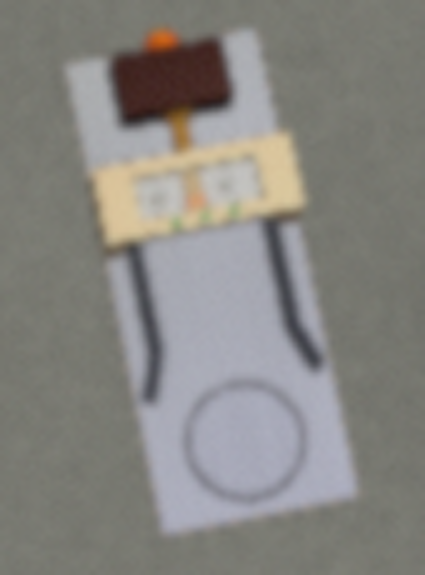

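```bash
python3 - <<'E'
from h import *
from scipy.optimize import minimize
def R(a):return np.array([[np.cos(a),-np.sin(a)],[np.sin(a),np.cos(a)]])
def tow(p,q,z):return np.c_[np.array(q)@R(p[2]).T+p[:2],np.full(len(q),z)]
S=8
for names in(("top",),("side",),("top","side")):
  D={}
  for n in names:
    im=cv2.imread(f"pics/{n}0.png").astype(float)
    D[n]=cv2.resize(cv2.GaussianBlur(im,(0,0),0.7).mean(2)+ (im[:,:,0]-im[:,:,1]),None,fx=S,fy=S,interpolation=cv2.INTER_LINEAR)
  def samp(n,P):
    uv=w2px(n,P); uv=(uv+.5)*S-.5
    return cv2.remap(D[n].astype(np.float32),uv[:,0].astype(np.float32),uv[:,1].astype(np.float32),cv2.INTER_LINEAR).ravel()
  # edges at inside/outside offset 4mm : front end x=-145, sides y=+-52 x -140..-20 ; dark ring; rail lines
  t=np.linspace(-.14,-.02,60);y=np.linspace(-.048,.048,50);th=np.linspace(0,2*np.pi,80)
  def cost(p):
    c=0
    for n in names:
      e=.003
      for s in(1,-1):
        if n=="side" and s==-1: pass
        c-= (samp(n,tow(p,np.c_[t,np.full(60,s*(.052-e))],.008))-samp(n,tow(p,np.c_[t,np.full(60,s*(.052+e))],.008))).mean()
      c-=1.5*(samp(n,tow(p,np.c_[np.full(50,-.145+e),y],.008))-samp(n,tow(p,np.c_[np.full(50,-.145-e),y],.008))).mean()
      ring=lambda r:samp(n,tow(p,np.c_[-.105+r*np.cos(th),r*np.sin(th)],.008)).mean()
      c+=2*(ring(.031)-.5*ring(.025)-.5*ring(.037))
    return c
  l=px2w("top",[304,223],.008)[0];b=px2w("top",[295,173],.046)[0]
  a=np.arctan2(b[1]-l[1],b[0]-l[0]);p0=np.r_[l[:2]+R(a)@[.105,0],a]
  best=None
  for dx in(-.005,0,.005):
   for dy in(-.005,0,.005):
    for da in(-.04,0,.04):
     r=minimize(cost,p0+[dx,dy,da],method="Nelder-Mead",options=dict(initial_simplex=(p0+[dx,dy,da])+np.array([[0,0,0],[.004,0,0],[0,.004,0],[0,0,.03]])))
     if best is None or r.fun<best.fun:best=r
  p=best.x;print(names,p0,p,best.fun,"load",tow(p,[[-.105,0]],.016))
p_all=p
for n in("top","side"):
  im=cv2.imread(f"pics/{n}0.png");im=cv2.resize(im,None,fx=4,fy=4,interpolation=cv2.INTER_CUBIC)
  def dr(q,z,col,cl=True):cv2.polylines(im,[np.int32((w2px(n,tow(p,q,z))+.5)*4)],cl,col,1)
  dr([[-.145,-.052],[-.145,.052],[.11,.052],[.11,-.052]],.008,(0,0,255))
  dr(np.c_[-.105+.031*np.cos(th),.031*np.sin(th)],.008,(0,255,0))
  dr([[.002,-.04],[.002,.04],[.042,.04],[.042,-.04]],.046,(255,0,0))
  dr([[-.05,.032],[.012,.032]],.017,(255,0,255),False);dr([[-.05,-.032],[.012,-.032]],.017,(255,0,255),False)
  u=np.int32(w2px(n,tow(p,[[-.02,0]],.008))[0]*4)
  cv2.imwrite(f"pics/ov_{n}.png",im[max(0,u[1]-290):u[1]+290,max(0,u[0]-290):u[0]+290])
E
```

```text
Traceback (most recent call last):
  File "h.py", line 10, in w2px
    c=camera_model(n);T=np.linalg.inv(c["extrinsics"])
ValueError: time passes only in moves, steps and waits
```

```bash
sed -i 's/^def px2w/import plant, functools\ncamera_model=functools.lru_cache(None)(plant.camera_model)\ndef px2w/' h.py
cat > fit.py <<'E'
from h import *
from scipy.optimize import minimize
def R(a):return np.array([[np.cos(a),-np.sin(a)],[np.sin(a),np.cos(a)]])
def tow(p,q,z):return np.c_[np.array(q)@R(p[2]).T+p[:2],np.full(len(q),z)]
if __name__=="__main__":
  S=8
  t=np.linspace(-.14,-.02,60);y=np.linspace(-.048,.048,50);th=np.linspace(0,2*np.pi,80)
  for names in(("top",),("side",),("top","side")):
    D={}
    for n in names:
      im=cv2.imread(f"pics/{n}0.png").astype(float)
      D[n]=cv2.resize(cv2.GaussianBlur(im,(0,0),0.7).mean(2)+ (im[:,:,0]-im[:,:,1]),None,fx=S,fy=S,interpolation=cv2.INTER_LINEAR).astype(np.float32)
    def samp(n,P):
      uv=((w2px(n,P)+.5)*S-.5).astype(np.float32)
      return cv2.remap(D[n],uv[:,0],uv[:,1],cv2.INTER_LINEAR).ravel()
    def cost(p):
      c=0
      for n in names:
        e=.003
        for s in(1,-1):
          c-= (samp(n,tow(p,np.c_[t,np.full(60,s*(.052-e))],.008))-samp(n,tow(p,np.c_[t,np.full(60,s*(.052+e))],.008))).mean()
        c-=1.5*(samp(n,tow(p,np.c_[np.full(50,-.145+e),y],.008))-samp(n,tow(p,np.c_[np.full(50,-.145-e),y],.008))).mean()
        ring=lambda r:samp(n,tow(p,np.c_[-.105+r*np.cos(th),r*np.sin(th)],.008)).mean()
        c+=2*(ring(.031)-.5*ring(.025)-.5*ring(.037))
      return c
    l=px2w("top",[304,223],.008)[0];b=px2w("top",[295,173],.046)[0]
    a=np.arctan2(b[1]-l[1],b[0]-l[0]);p0=np.r_[l[:2]+R(a)@[.105,0],a]
    best=None
    for dx in(-.005,0,.005):
     for dy in(-.005,0,.005):
      for da in(-.04,0,.04):
       q=p0+[dx,dy,da]
       r=minimize(cost,q,method="Nelder-Mead",options=dict(initial_simplex=q+np.array([[0,0,0],[.004,0,0],[0,.004,0],[0,0,.03]])))
       if best is None or r.fun<best.fun:best=r
    p=best.x;print(names,p0,p,best.fun,"load",tow(p,[[-.105,0]],.016))
  for n in("top","side"):
    im=cv2.imread(f"pics/{n}0.png");im=cv2.resize(im,None,fx=4,fy=4,interpolation=cv2.INTER_CUBIC)
    def dr(q,z,col,cl=True):cv2.polylines(im,[np.int32((w2px(n,tow(p,q,z))+.5)*4)],cl,col,1)
    dr([[-.145,-.052],[-.145,.052],[.11,.052],[.11,-.052]],.008,(0,0,255))
    dr(np.c_[-.105+.031*np.cos(th),.031*np.sin(th)],.008,(0,255,0))
    dr([[.002,-.05],[.002,.05],[.042,.05],[.042,-.05]],.046,(255,0,0))
    dr([[-.05,.032],[.012,.032]],.017,(255,0,255),False);dr([[-.05,-.032],[.012,-.032]],.017,(255,0,255),False)
    u=np.int32(w2px(n,tow(p,[[-.02,0]],.008))[0]*4)
    cv2.imwrite(f"pics/ov_{n}.png",im[max(0,u[1]-290):u[1]+290,max(0,u[0]-290):u[0]+290])
E
python3 fit.py
```

```text
('top',) [ 0.61683216 -0.04320454  0.16961421] [ 0.6179961  -0.04205764  0.17166135] -212.32862854003906 load [[ 0.51453936 -0.05999369  0.016     ]]
('side',) [ 0.61683216 -0.04320454  0.16961421] [ 0.62084521 -0.04536272  0.1645394 ] -115.36354064941406 load [[ 0.51726335 -0.06256151  0.016     ]]
('top', 'side') [ 0.61683216 -0.04320454  0.16961421] [ 0.61930113 -0.0423168   0.17564036] -299.7466125488281 load [[ 0.51591657 -0.06066436  0.016     ]]
```

View pics/ov_top.png

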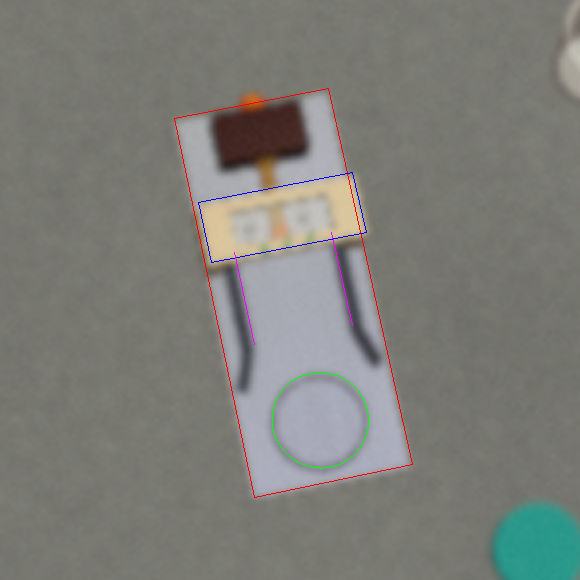

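View pics/ov_side.png

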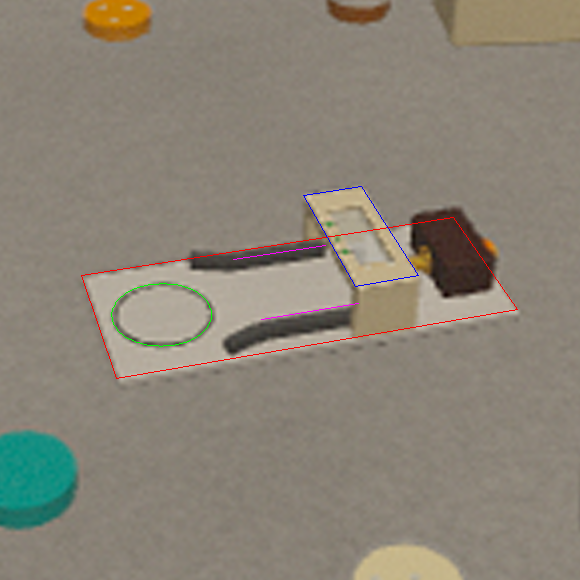

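Both overlays fit well: the rectangle, ring and bridge line up in the top and side views. I'm using reader yaw ≈ 0.172, loading spot ≈ (0.5155, -0.061) and red dish ≈ (0.4665, -0.314). Next I move above the dish and align the tool's x with the reader's.

>>> arm_command(
  plan=[
    [[1, 29.1, -19.35, 9, 0.262], [1, 29.1, -19.35, 9, 0.262], [1, 29.1, -19.35, 9, 0.262], [1, 29.1, -19.35, 9, 0.262], [1, 29.1, -19.35, 9, 0.262], [1, 29.1, -19.35, 9, 0.262], [1, 29.1, -19.35, 9, 0.262], [1, 29.1, -19.35, 9, 0.262], [1, 29.1, -19.35, 9, 0.262], [1, 29.1, -19.35, 9, 0.262]],
  ],
  force=40,
)

```text
time: 1.53
tcp_pos: [0.4698, -0.3078, 0.1401]
ee_rot: [[0.984, 0.179, -0.0], [0.179, -0.984, 0.003], [0.0, -0.003, -1.0]]
force: [-0.1, -0.2, 0.5]
grip_width: 1.004
```

```bash
python3 - <<'E'
from h import *
for n in("top","side"):
    im=capture(n);cv2.imwrite(f"pics/{n}1.png",im[:,:,::-1])
s=observe();print(s["tcp_pos"],s["ee_rot"],s["joint_positions"])
im=cv2.imread("pics/side1.png");cv2.imwrite("pics/s1z.png",cv2.resize(im[220:420,150:400],None,fx=3,fy=3,interpolation=cv2.INTER_CUBIC))
E
```

```text
[ 0.46733345 -0.31302111  0.14116011] [[ 9.84670385e-01  1.74425243e-01 -2.61279381e-04]
 [ 1.74425312e-01 -9.84670369e-01  2.72449124e-04]
 [-2.09752060e-04 -3.13846321e-04 -9.99999929e-01]] [ 27.52333239  19.77791894  -0.32096704 111.40813703   0.13492482
  48.83476179 -52.82233619]
```

View pics/s1z.png

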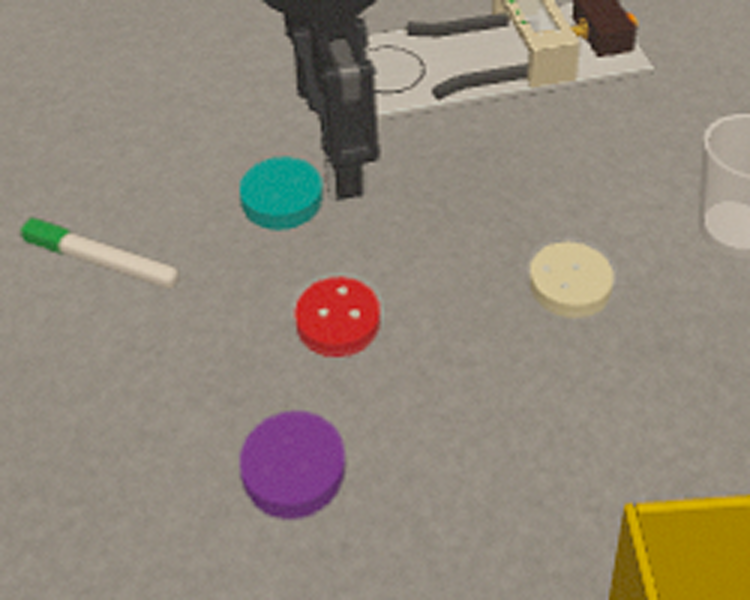

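The tool has settled over the red dish with clear space on both sides, so I descend.

>>> arm_command(
  plan=[
    [[1, 0, 0.1, 4, 0], [1, 0, 0.1, 7.5, 0], [1, 0, 0.1, 10, 0], [1, 0, 0.1, 12, 0], [1, 0, 0.1, 13, 0], [1, 0, 0.1, 13.6, 0], [1, 0, 0.1, 13.9, 0], [1, 0, 0.1, 13.9, 0], [1, 0, 0.1, 13.9, 0]],
  ],
)

```text
time: 2.38
tcp_pos: [0.4674, -0.3156, 0.0033]
ee_rot: [[0.985, 0.172, 0.001], [0.172, -0.985, -0.001], [0.001, 0.001, -1.0]]
force: [0.3, 0.7, 0.6]
grip_width: 0.998
```

>>> arm_command(
  plan=[
    [[0.5, 0, 0, 0, 0], [0.5, 0, 0, 0, 0], [0.5, 0, 0, 0, 0], [0.5, 0, 0, 0, 0], [0.5, 0, 0, 0, 0], [0.5, 0, 0, 0, 0], [0.5, 0, 0, 0, 0], [0.5, 0, 0, 0, 0]],
  ],
  force=40,
)

```text
time: 3.05
tcp_pos: [0.4674, -0.3154, 0.0035]
ee_rot: [[0.985, 0.172, 0.001], [0.172, -0.985, -0.001], [0.001, 0.001, -1.0]]
force: [-3.2, 2.7, 13.5]
grip_width: 0.681
```

>>> arm_command(
  plan=[
    [[0.5, 0, 0, -0.5, 0], [0.5, 0, 0, -1.5, 0], [0.5, 0, 0, -3, 0], [0.5, 0, 0, -4.5, 0], [0.5, 0, 0, -6, 0], [0.5, 0, 0, -6, 0], [0.5, 0, 0, -6, 0]],
  ],
)

```text
time: 3.63
tcp_pos: [0.4675, -0.3154, 0.0636]
ee_rot: [[0.985, 0.172, 0.002], [0.172, -0.985, -0.001], [0.002, 0.001, -1.0]]
force: [-0.5, -0.4, -0.3]
grip_width: 0.68
```

```bash
cat > look.py <<'E'
import sys
from h import *
k=sys.argv[1]
for n in("top","side"):
    im=capture(n)[:,:,::-1];cv2.imwrite(f"pics/{n}{k}.png",im)
    s=observe();u=w2px(n,[s["tcp_pos"]])[0].astype(int)
    x0=max(0,min(u[0]-80,400));y0=max(0,min(u[1]-60,300))
    c=cv2.resize(im[y0:y0+120,x0:x0+160],None,fx=4,fy=4,interpolation=cv2.INTER_CUBIC)
    print(n,x0,y0);cv2.imwrite(f"pics/{n}{k}z.png",c)
print(s["time"],s["tcp_pos"],s["force"],s["grip_width"],s["ee_rot"][:,0])
E
python3 look.py 2
```

```text
top 327 175
side 180 245
3.7333 [ 0.46670569 -0.31496545  0.06217232] [-0.4237038  -0.42626438 -0.79097873] 0.6782584246608296 [ 9.85117133e-01  1.71884309e-01 -1.34271241e-04]
```

View pics/side2z.png

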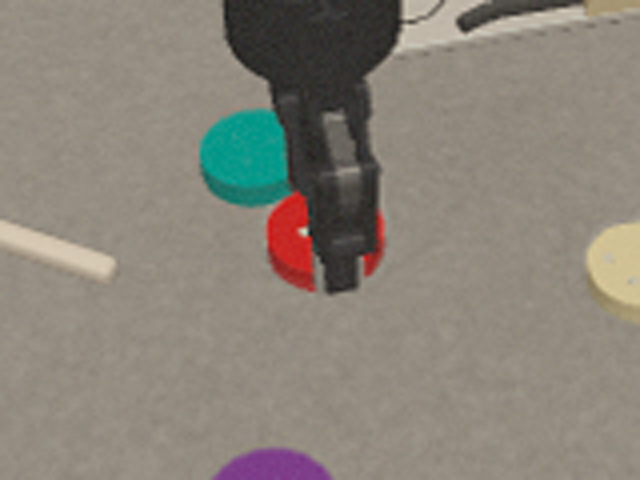

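>>> arm_command(
  plan=[
    [[0.5, 1.4, -3.5, 0, 0], [0.5, 2.8, -7, 0, 0], [0.5, 4.2, -10.5, 0, 0], [0.5, 5.6, -14, 0, 0], [0.5, 7, -17.5, 0, 0], [0.5, 8.4, -21, 0, 0], [0.5, 9.2, -23, 0, 0], [0.5, 9.7, -24.2, 0, 0], [0.5, 9.7, -24.2, 0, 0], [0.5, 9.7, -24.2, 0, 0]],
  ],
)

```text
time: 4.57
tcp_pos: [0.5205, -0.0595, 0.0617]
ee_rot: [[0.985, 0.173, -0.001], [0.173, -0.985, 0.0], [-0.001, -0.0, -1.0]]
force: [-0.0, -0.6, -1.0]
grip_width: 0.677
```

>>> arm_command(
  plan=[
    [[0.5, 0, 0, 1.5, 0], [0.5, 0, 0, 3, 0], [0.5, 0, 0, 4, 0], [0.5, 0, 0, 4.4, 0], [0.5, 0, 0, 4.4, 0], [0.5, 0, 0, 4.4, 0]],
  ],
)

```text
time: 5.07
tcp_pos: [0.5208, -0.0605, 0.0184]
ee_rot: [[0.985, 0.171, -0.0], [0.171, -0.985, -0.0], [-0.0, -0.0, -1.0]]
force: [0.4, 0.1, -0.5]
grip_width: 0.681
```

```bash
python3 look.py 3
```

```text
top 223 159
side 200 178
5.1667 [ 0.52118621 -0.06027342  0.01888265] [-0.72489541  0.06041733  0.2326029 ] 0.6813124667625142 [9.85170759e-01 1.71575389e-01 6.78960579e-04]
```

View pics/side3z.png

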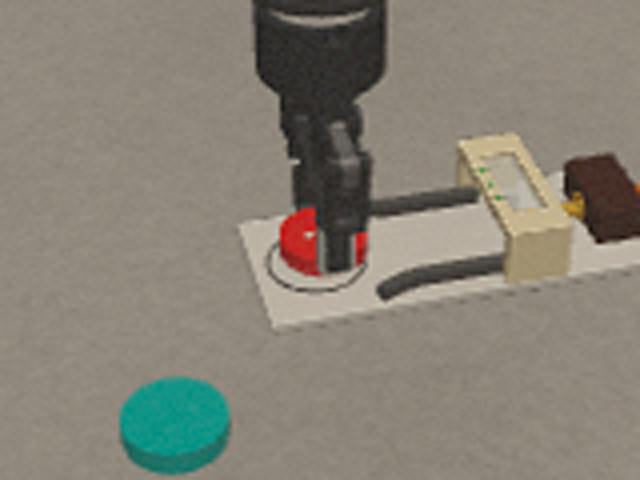

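View pics/top3z.png

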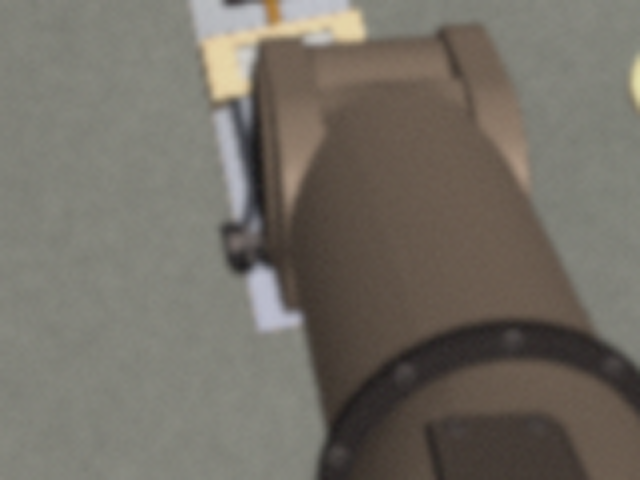

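The side view shows the dish held level just above the ring on the loading end. I lower it the rest of the way.

>>> arm_command(
  plan=[
    [[0.5, 0, 0, 0.3, 0], [0.5, 0, 0, 0.5, 0], [0.5, 0, 0, 0.6, 0], [0.5, 0, 0, 0.65, 0], [0.5, 0, 0, 0.65, 0], [0.5, 0, 0, 0.65, 0]],
  ],
)

```text
time: 5.67
tcp_pos: [0.5209, -0.06, 0.0118]
ee_rot: [[0.985, 0.172, -0.0], [0.172, -0.985, 0.0], [-0.0, -0.0, -1.0]]
force: [0.1, 0.0, -0.2]
grip_width: 0.679
```

>>> arm_command(
  plan=[
    [[0.5, 0, 0, 0.1, 0], [0.5, 0, 0, 0.1, 0], [0.5, 0, 0, 0.1, 0]],
  ],
)

```text
time: 5.92
tcp_pos: [0.5209, -0.06, 0.0115]
ee_rot: [[0.985, 0.172, 0.0], [0.172, -0.985, -0.0], [0.0, 0.0, -1.0]]
force: [-4.7, 0.6, 14.9]
grip_width: 0.676
```

>>> arm_command(
  plan=[
    [[0.75, 0, 0, 0, 0], [0.85, 0, 0, 0, 0], [1, 0, 0, 0, 0], [1, 0, 0, 0, 0], [1, 0, 0, 0, 0], [1, 0, 0, 0, 0], [1, 0, 0, 0, 0]],
  ],
)

```text
time: 6.5
tcp_pos: [0.5208, -0.06, 0.0108]
ee_rot: [[0.985, 0.172, -0.0], [0.172, -0.985, 0.0], [-0.0, -0.0, -1.0]]
force: [0.6, -0.3, 0.4]
grip_width: 0.998
```

>>> arm_command(
  plan=[
    [[1, 0, 0, -1, 0], [1, 0, 0, -3, 0], [1, 0, 0, -5, 0], [1, 0, 0, -5, 0], [1, 0, 0, -5, 0]],
  ],
)

```text
time: 6.92
tcp_pos: [0.5217, -0.0601, 0.0624]
ee_rot: [[0.985, 0.172, 0.003], [0.172, -0.985, -0.0], [0.003, 0.0, -1.0]]
force: [-0.3, 0.2, -0.8]
grip_width: 1.001
```

>>> arm_command(
  plan=[
    [[0.24, -2.5, 0, 0, 0], [0.24, -5, 0, 0, 0], [0.24, -6.5, 0, 0, 0], [0.24, -6.5, 0, 0, 0], [0.24, -6.5, 0, 0, 0], [0.24, -6.5, 0, 0, 0], [0.24, -6.5, 0, 0, 0], [0.24, -6.5, 0, 0, 0]],
  ],
)

```text
time: 7.58
tcp_pos: [0.4574, -0.071, 0.0607]
ee_rot: [[0.985, 0.172, 0.0], [0.172, -0.985, 0.0], [0.0, -0.0, -1.0]]
force: [0.7, -0.5, 1.0]
grip_width: 0.24
```

```bash
python3 look.py 4
```

```text
top 230 182
side 173 169
7.6833 [ 0.45719636 -0.07103536  0.0607074 ] [-0.36979116 -0.19458624 -0.0352384 ] 0.24093913847402426 [ 9.85081141e-01  1.72090517e-01 -1.54346405e-05]
```

View pics/side4z.png

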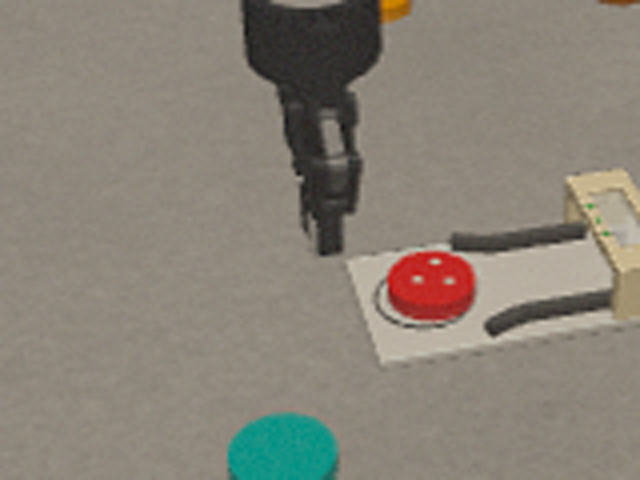

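The dish lies flat on the loading end, with the fingers behind it at reader x ≈ -164 mm, on the lane axis. I lower them and begin pushing.

>>> arm_command(
  plan=[
    [[0.24, 0, 0, 2, 0], [0.24, 0, 0, 3.5, 0], [0.24, 0, 0, 4.5, 0], [0.24, 0, 0, 4.9, 0], [0.24, 0, 0, 4.9, 0], [0.24, 0, 0, 4.9, 0]],
  ],
)

```text
time: 8.18
tcp_pos: [0.457, -0.0712, 0.012]
ee_rot: [[0.985, 0.172, -0.0], [0.172, -0.985, 0.0], [-0.0, -0.0, -1.0]]
force: [0.4, -0.2, 1.2]
grip_width: 0.239
```

>>> arm_command(
  plan=[
    [[0.24, 0.6, 0, 0, 0], [0.24, 1.2, 0, 0, 0], [0.24, 1.7, 0, 0, 0], [0.24, 2.2, 0, 0, 0], [0.24, 2.7, 0, 0, 0], [0.24, 3.2, 0, 0, 0], [0.24, 3.7, 0, 0, 0], [0.24, 4, 0, 0, 0], [0.24, 4, 0, 0, 0]],
  ],
)

```text
time: 8.93
tcp_pos: [0.497, -0.0641, 0.0118]
ee_rot: [[0.985, 0.172, 0.0], [0.172, -0.985, 0.0], [0.0, -0.0, -1.0]]
force: [-1.0, -0.3, 1.3]
grip_width: 0.245
```

```bash
python3 look.py 5
```

```text
top 225 169
side 190 182
9.0333 [ 0.49618126 -0.0642887   0.0117436 ] [ 0.14422592 -1.30029884  0.33244997] 0.2416934506510255 [ 9.85107330e-01  1.71940494e-01 -1.23021090e-04]
```

View pics/side5z.png

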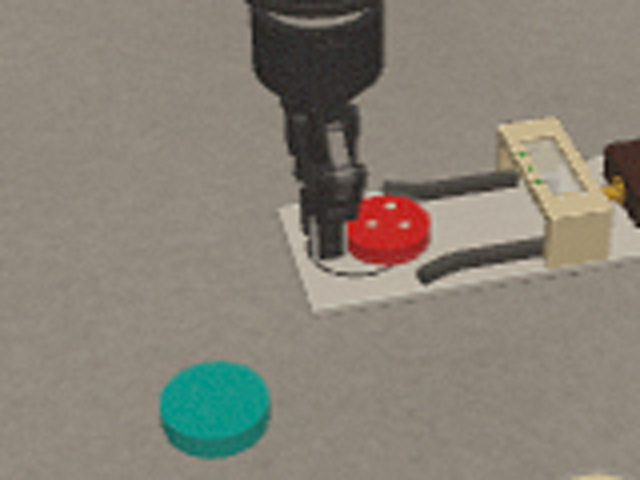

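The dish is moving centrally into the mouth, cradled between the fingers. I continue to just short of plunger contact.

>>> arm_command(
  plan=[
    [[0.24, 0.7, 0, 0, 0], [0.24, 1.4, 0, 0, 0], [0.24, 2.1, 0, 0, 0], [0.24, 2.8, 0, 0, 0], [0.24, 3.5, 0, 0, 0], [0.24, 4.2, 0, 0, 0], [0.24, 4.9, 0, 0, 0], [0.24, 5.5, 0, 0, 0], [0.24, 5.8, 0, 0, 0], [0.24, 5.8, 0, 0, 0]],
  ],
)

```text
time: 9.87
tcp_pos: [0.5541, -0.0541, 0.0118]
ee_rot: [[0.985, 0.172, 0.0], [0.172, -0.985, 0.0], [0.0, -0.0, -1.0]]
force: [0.6, -0.2, -0.1]
grip_width: 0.243
```

```bash
python3 look.py 6
```

```text
top 220 147
side 212 179
9.9667 [ 0.55317311 -0.05436927  0.01172032] [-0.61247676  0.54876183  0.68432963] 0.23859239072080476 [ 9.85119029e-01  1.71873263e-01 -2.84658236e-04]
```

View pics/side6z.png

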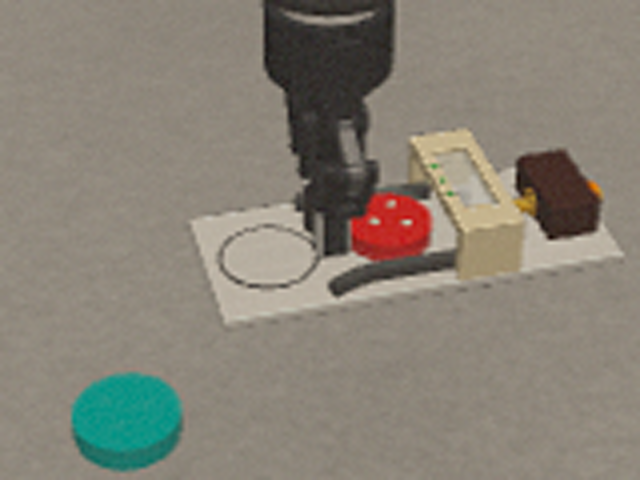

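>>> arm_command(
  plan=[
    [[0.24, 0.4, 0, 0, 0], [0.24, 0.8, 0, 0, 0], [0.24, 1.1, 0, 0, 0], [0.24, 1.4, 0, 0, 0], [0.24, 1.6, 0, 0, 0], [0.24, 1.6, 0, 0, 0]],
  ],
)

```text
time: 10.47
tcp_pos: [0.569, -0.0516, 0.0117]
ee_rot: [[0.985, 0.172, -0.001], [0.172, -0.985, -0.0], [-0.001, -0.0, -1.0]]
force: [-3.3, 0.3, 2.2]
grip_width: 0.239
```

>>> arm_command(
  plan=[
    [[0.24, 0.2, 0, 0, 0], [0.24, 0.4, 0, 0, 0], [0.24, 0.5, 0, 0, 0], [0.24, 0.5, 0, 0, 0]],
  ],
)

```text
time: 10.8
tcp_pos: [0.5732, -0.0509, 0.0116]
ee_rot: [[0.985, 0.172, -0.002], [0.172, -0.985, -0.0], [-0.002, -0.0, -1.0]]
force: [-6.8, -1.2, 5.2]
grip_width: 0.242
```

>>> arm_command(
  plan=[
    [[0.24, 0.1, 0, 0, 0], [0.24, 0.2, 0, 0, 0], [0.24, 0.3, 0, 0, 0], [0.24, 0.3, 0, 0, 0]],
  ],
)

```text
time: 11.13
tcp_pos: [0.5755, -0.0505, 0.0116]
ee_rot: [[0.985, 0.172, -0.003], [0.172, -0.985, -0.0], [-0.003, -0.0, -1.0]]
force: [-10.1, -1.7, 7.2]
grip_width: 0.24
```

>>> arm_command(
  plan=[
    [[0.24, 0.1, 0, 0, 0], [0.24, 0.2, 0, 0, 0], [0.24, 0.3, 0, 0, 0], [0.24, 0.3, 0, 0, 0]],
  ],
)

```text
time: 11.47
tcp_pos: [0.578, -0.0502, 0.0115]
ee_rot: [[0.985, 0.171, -0.004], [0.171, -0.985, -0.0], [-0.004, -0.0, -1.0]]
force: [-12.1, -1.8, 9.5]
grip_width: 0.24
```

```bash
python3 look.py 7
```

```text
top 219 138
side 222 177
11.5667 [ 0.57804138 -0.05015284  0.01153789] [-12.76049364  -1.69159318   9.44310492] 0.2410552944850119 [ 0.98518792  0.17144208 -0.00351704]
```

View pics/side7z.png

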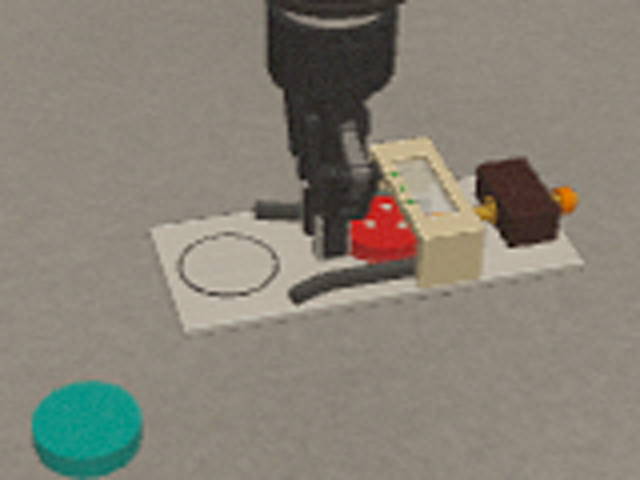

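>>> arm_command(
  plan=[
    [[0.24, 0.1, 0, 0, 0], [0.24, 0.2, 0, 0, 0], [0.24, 0.2, 0, 0, 0]],
  ],
)

```text
time: 11.82
tcp_pos: [0.5799, -0.0499, 0.0115]
ee_rot: [[0.985, 0.171, -0.004], [0.171, -0.985, -0.0], [-0.004, -0.0, -1.0]]
force: [-13.4, -2.1, 9.9]
grip_width: 0.24
```

>>> arm_command(
  plan=[
    [[0.24, 0.1, 0, 0, 0], [0.24, 0.2, 0, 0, 0], [0.24, 0.2, 0, 0, 0]],
  ],
)

```text
time: 12.07
tcp_pos: [0.5815, -0.0496, 0.0114]
ee_rot: [[0.985, 0.171, -0.005], [0.171, -0.985, -0.001], [-0.005, -0.0, -1.0]]
force: [-14.5, -2.5, 10.6]
grip_width: 0.241
```

>>> arm_command(
  plan=[
    [[0.24, 0.1, 0, 0, 0], [0.24, 0.1, 0, 0, 0], [0.24, 0.1, 0, 0, 0]],
  ],
)

```text
time: 12.32
tcp_pos: [0.5817, -0.0495, 0.0112]
ee_rot: [[0.985, 0.171, -0.006], [0.171, -0.985, -0.001], [-0.006, -0.0, -1.0]]
force: [-18.3, -2.1, 11.8]
grip_width: 0.238
```

The resistance has jumped: 1 mm commanded gave only 0.2 mm of travel and +4 N, so the dish is on the stops. I add a little preload.

>>> arm_command(
  plan=[
    [[0.24, 0.1, 0, 0, 0], [0.24, 0.15, 0, 0, 0], [0.24, 0.15, 0, 0, 0], [0.24, 0.15, 0, 0, 0], [0.24, 0.15, 0, 0, 0]],
  ],
)

```text
time: 12.73
tcp_pos: [0.582, -0.0495, 0.011]
ee_rot: [[0.985, 0.171, -0.008], [0.171, -0.985, -0.001], [-0.008, -0.001, -1.0]]
force: [-24.5, -2.9, 15.5]
grip_width: 0.24
```

```bash
python3 look.py 8
```

```text
top 218 136
side 224 177
12.8333 [ 0.58195605 -0.04953333  0.01101085] [-24.00720474  -3.28115333  15.94927095] 0.23481568044228293 [ 0.98523774  0.17099771 -0.0081468 ]
```

View pics/side8z.png

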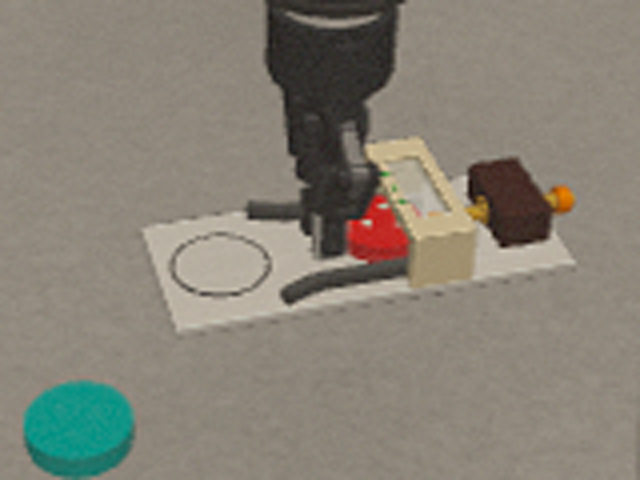

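View pics/top8z.png

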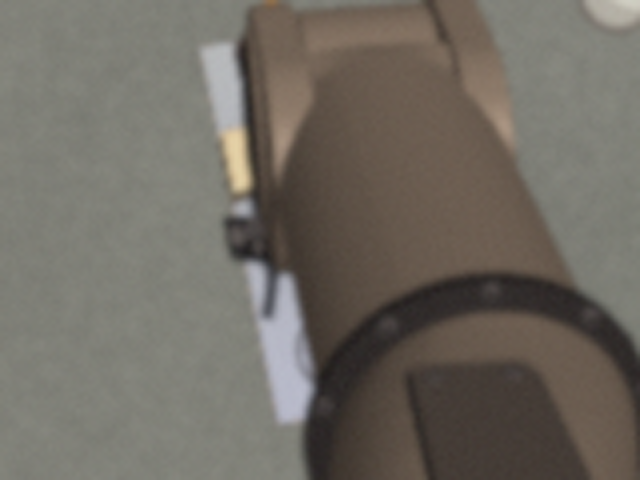

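The side view shows the dish flat in the lane, part under the bridge, with the orange plunger tail sticking out behind the housing. I'll measure how far the tail moved to check the plunger travel.

```bash
python3 - <<'E'
from h import *
d=np.array([np.cos(.172),np.sin(.172)])
for k in "03678":
    im=cv2.imread(f"pics/side{k}.png").astype(int)[205:250,340:380]
    b,g,r=im[...,0],im[...,1],im[...,2]
    m=(r>170)&(g<150)&(g>60)&(b<70)
    ys,xs=np.nonzero(m)
    if len(xs)==0: print(k,"none");continue
    u=[np.percentile(xs,98)+340,np.median(ys)+205]
    w=px2w("side",u,.016)[0];print(k,len(xs),u,"reader x mm",1e3*(w[:2]-[.619,-.0425])@d)
# red dish fit near final: leftmost/visible edge compare to predicted dish at home
im=cv2.imread("pics/side8.png")
p=np.array([.619,-.0425]);th=np.linspace(0,2*np.pi,90)
big=cv2.resize(im,None,fx=6,fy=6,interpolation=cv2.INTER_CUBIC)
for off,col in((0,(0,255,0)),):
  for z in(.008,.024):
    q=p+off*d+.03*np.c_[np.cos(th),np.sin(th)]
    cv2.polylines(big,[np.int32((w2px("side",np.c_[q,np.full(90,z)])+.5)*6)],True,col,1)
cv2.imwrite("pics/s8h.png",big[1180:1560,1620:2300])
E
```

```text
0 7 [np.float64(360.88), np.float64(229.0)] reader x mm 111.15886689263158
3 9 [np.float64(360.84), np.float64(229.0)] reader x mm 111.05995600582773
6 9 [np.float64(360.84), np.float64(229.0)] reader x mm 111.05995600582773
7 23 [np.float64(365.0), np.float64(226.0)] reader x mm 126.6947034205316
8 26 [np.float64(366.0), np.float64(226.5)] reader x mm 128.2888278504077
```

View pics/s8h.png

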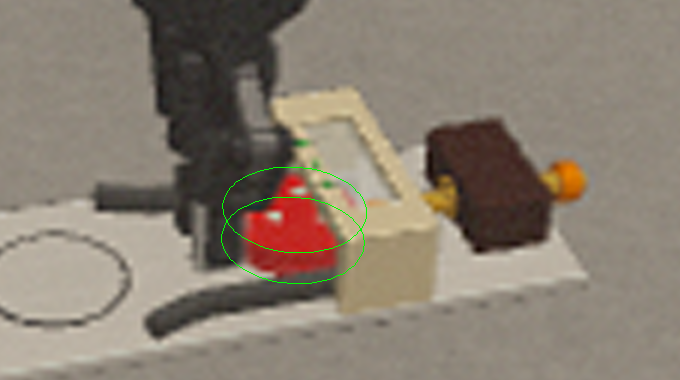

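The tail travelled about 15–17 mm, which fits full plunger travel. Together with the force knee and the steady ~24 N, that points to the dish being home, so I'm handing in.

```bash
python3 - <<'E'
from plant import *
s=observe();print(s["force"],s["tcp_pos"],hand_in())
E
```

```text
the job is handed in; nothing more can be done
[-24.00720474  -3.28115333  15.94927095] [ 0.58195605 -0.04953333  0.01101085] None
```

I handed the job in with the red dish pressed home in the reader and the fingers still pushing it. `hand_in()` gives no verdict, so the result rests on my own checks. I gripped the dish, set it flat on the loading end at about reader x = -101 mm, and pushed it down the lane with half-closed fingers straddling its rear edge. It finished at 12.8 s.

**Checks that agree it is home:**
- **Stop contact:** resistance jumped sharply at the end (1 mm commanded gave 0.2 mm of travel and about 4 N more), at the finger position I had predicted for home.
- **Push:** it held steady at about 24 N horizontally, far below the 60 N ramming limit.
- **Plunger:** its tail moved about 17 mm in the side view. My scale there is coarse, and 15 mm is expected.
- **Dish and bench:** the side view shows the dish flat and upright, partly under the bridge. Nothing else seemed to have moved, though I did not measure the other items.

**Less certain:**
- **Camera agreement:** the two cameras disagreed by about 3 mm on the reader's position. Being within 3 mm of home therefore rests on the force jump and plunger travel, not on direct sight. The arm also blocked the top camera at the end.
- **Vertical force:** the tool also read about 16 N upward while pushing. I took this as the fingers pressing the dish or plate downward, but did not confirm it.

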